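# Put the cold-drink trough back into service

### The job

The washed cold-drink trough is going back into service. Shut both of its tap plugs first: they are tapered and ride high, so press each one down while turning its handle until it stands across its outlet pipe and its collar sits fully home on the barrel. Then load every steel chilling cube into the trough, tipping in those in the tray and adding any left on the rubber mat, set the tray back upright on the worktop, and put the lid on with its notch round the vent tube so that it lies flush on the rim; knock nothing else over.

Things in the scene. Friction and masses are not known exactly. Their poses are not given: they have to be found in the camera images.
- trough: Steel well on legs, fixed. Origin on the worktop under the well's centre; x along its short side (away from the robot), y along its long side. Outside 100 (x) by 130 (y) mm, walls 4, inner floor 70 and rim 140 mm up. Two brass tap barrels (radius 17, top 104 mm up) in front of it at x = -118, y = +42 (left) and -42 mm (right); outlet pipes along x; a low drip tray under each spout
- vent_tube (a point): point at rim height on the axis of the vent tube, an upright steel tube, 10 mm thick, inside the well near the middle of its left end (52 mm from the well's centre along the trough's +y); it ends 24 mm above the rim
- cock_left_grip (a point): point on the vertical turning axis in the left tap plug's handle, an upright flat brass bar 44 mm long, 10 thick, 26 tall, 9 mm of it above the point and 17 below. 24 mm below the point is the top of the plug's round collar (33 wide, 5 thick). x axis along the bar; it starts within 0.5 rad of the outlet pipe (trough's x), and shut is across it (trough's y), turned either way, no stop
- cock_right_grip (a point): the same on the right tap plug. Both plugs start high: a 5 mm gap under the collar, this point 138 mm above the worktop; home, the collar sits on the barrel, the point 133 mm up. Pressed without turning a plug sticks (some 31 N); pressed with 5 to 15 N while being turned it sinks, at most 8 mm per radian. Friction torque 0.25 N m. Let go, it stays as it is
- tray_handle (a point): centre of the pouring tray's handle, a bar 10 mm thick (x), 12 tall, 84 long (y) on two end posts, 72 mm above the tray's underside, over its centre. Tray: steel, 88 (x) by 80 mm (y), walls 24 high, the -x side open: the pouring lip, 46 mm from the centre, 8 mm up, behind a 12 degree ramp. 0.1 kg empty. Axes as the tray's, z up. Cubes slide out when tipped 30 to 45 degrees, lip down
- drying_mat: rubber drying mat, 100 x 100 mm, 4 mm thick, fixed to the worktop; origin at the centre of its underside
- cube1_c (a point): centre of a steel chilling cube, 20 mm a side, 22 g; axes along its edges. Starts in the tray; None if absent
- cube2_c (a point): centre of a steel chilling cube, 20 mm a side, 22 g; axes along its edges. Starts in the tray; None if absent
- cube3_c (a point): centre of a steel chilling cube, 20 mm a side, 22 g; axes along its edges. Starts in the tray; None if absent
- cube4_c (a point): centre of a steel chilling cube, 20 mm a side, 22 g; axes along its edges. Starts on the rubber mat; None if absent
- cube5_c (a point): centre of a steel chilling cube, 20 mm a side, 22 g; axes along its edges. Starts on the rubber mat; None if absent
- cube6_c (a point): centre of a steel chilling cube, 20 mm a side, 22 g; axes along its edges. Starts on the rubber mat; None if absent
- lid_handle (a point): centre of the lid's handle, a round bar 9 mm thick, 60 long (lid's y), over the lid's centre, 36 mm above its underside. Steel lid, 0.16 kg: flange 104 (x) by 134 mm (y), 3 thick, its top 11 mm up, over an insert 86 x 116, 8 deep, that fits the well with 3 mm play. The notch is at the +y end, z up. Lid on: this point is above the trough's origin, 168 mm up, lid's y along trough's y
- lid_notch (a point): point in the lid's notch where the vent tube's axis comes when the lid is on: 52 mm from the lid's centre along its +y, 8 mm above its underside. The notch is 20 mm wide, open at the +y end, through flange and insert
- jigger: steel jigger 45 mm wide, 82 mm tall; bystander; origin at its foot
- spice_jar: spice jar 45 mm wide, 108 mm tall; bystander; origin at its foot
- sauce: sauce bottle 61 mm wide, 162 mm tall; bystander; origin at its foot
- tin: tin 57 mm wide, 72 mm tall; bystander; origin at its foot

How it is judged (in metres and radians):
On the way, in this order (a step that is already met when the one before it is completed fails the run):
1. both tap plugs are pressed home in their tapers and shut, before any cube is in the trough (angle between the x axis of each of cock_left_grip, cock_right_grip and the y axis of trough, either way round below 0.15 rad and z of each of cock_left_grip, cock_right_grip in the frame of trough below 0.1342 m and not (x of cube1_c in the frame of trough between -0.046 and 0.046 m and y of cube1_c in the frame of trough between -0.061 and 0.061 m and z of cube1_c in the frame of trough between 0.07 and 0.134 m) and not (x of cube2_c in the frame of trough between -0.046 and 0.046 m and y of cube2_c in the frame of trough between -0.061 and 0.061 m and z of cube2_c in the frame of trough between 0.07 and 0.134 m) and not (x of cube3_c in the frame of trough between -0.046 and 0.046 m and y of cube3_c in the frame of trough between -0.061 and 0.061 m and z of cube3_c in the frame of trough between 0.07 and 0.134 m) and not (x of cube4_c in the frame of trough between -0.046 and 0.046 m and y of cube4_c in the frame of trough between -0.061 and 0.061 m and z of cube4_c in the frame of trough between 0.07 and 0.134 m) and not (x of cube5_c in the frame of trough between -0.046 and 0.046 m and y of cube5_c in the frame of trough between -0.061 and 0.061 m and z of cube5_c in the frame of trough between 0.07 and 0.134 m) and not (x of cube6_c in the frame of trough between -0.046 and 0.046 m and y of cube6_c in the frame of trough between -0.061 and 0.061 m and z of cube6_c in the frame of trough between 0.07 and 0.134 m)), for 0.3 s.
2. the tray is tipped over the trough (angle between tray_handle's own z axis and vertical above 0.4 rad and horizontal distance between tray_handle and trough below 0.12 m and height (world z) of tray_handle above 0.17 m), for 0.1 s.
At the end, for the whole second after the job is handed in: Both plugs within 0.15 rad of shut and sunk at least 3.8 of 5 mm; every cube present inside the well below the rim; the lid level and flush on the rim (4 mm in height, 8 mm sideways), its notch round the vent tube (12 mm); the tray upright on the worktop (angle between the x axis of each of cock_left_grip, cock_right_grip and the y axis of trough, either way round below 0.15 rad and z of each of cock_left_grip, cock_right_grip in the frame of trough below 0.1342 m and x of cube1_c in the frame of trough between -0.046 and 0.046 m and y of cube1_c in the frame of trough between -0.061 and 0.061 m and z of cube1_c in the frame of trough between 0.07 and 0.134 m and x of cube2_c in the frame of trough between -0.046 and 0.046 m and y of cube2_c in the frame of trough between -0.061 and 0.061 m and z of cube2_c in the frame of trough between 0.07 and 0.134 m and x of cube3_c in the frame of trough between -0.046 and 0.046 m and y of cube3_c in the frame of trough between -0.061 and 0.061 m and z of cube3_c in the frame of trough between 0.07 and 0.134 m and x of cube4_c in the frame of trough between -0.046 and 0.046 m and y of cube4_c in the frame of trough between -0.061 and 0.061 m and z of cube4_c in the frame of trough between 0.07 and 0.134 m and x of cube5_c in the frame of trough between -0.046 and 0.046 m and y of cube5_c in the frame of trough between -0.061 and 0.061 m and z of cube5_c in the frame of trough between 0.07 and 0.134 m and x of cube6_c in the frame of trough between -0.046 and 0.046 m and y of cube6_c in the frame of trough between -0.061 and 0.061 m and z of cube6_c in the frame of trough between 0.07 and 0.134 m and horizontal distance between lid_handle and trough below 0.008 m and horizontal distance between lid_notch and vent_tube below 0.012 m and z of lid_handle in the frame of trough between 0.165 and 0.172 m and angle between lid_handle's own z axis and vertical below 0.06 rad and angle between tray_handle's own z axis and vertical below 0.1 rad and height (world z) of tray_handle below 0.085 m); the robot touches nothing.
It fails at once if a bystander (jigger, spice jar, sauce bottle, tin) is knocked over (angle between any of jigger, spice_jar, sauce, tin's own z axis and vertical above 0.6 rad).
Of cube1, cube2, cube3, cube4, cube5, cube6 only 4 to 6 are there at a start; the rules pass over those that are not, and their reading is None.
At some moment in a run one of cube4, lid may be knocked a few centimetres aside while the robot is not near it.
It also fails if it takes over 210 s, if anything falls off the work surface, if the arm or the gripper's body presses on something with over 40 N, if the wrist force passes 120 N, or if a joint passes its speed limit or range.

### The arm

A 7-joint arm with a two-finger parallel gripper is mounted at the origin on a cart in front of the work surface, level with it; the furniture and walls round the work are solid. World frame = base frame: x ahead of the robot, y to its left, z up, the work surface at z = 0. Lengths are in mm, angles in rad, forces in N, time in s.
With the tool pointing down it reaches from about 425 to 1025 mm from the base axis. Payload 9.4 kg.
Tool frame: the origin (TCP) lies at the very end of the fingers, on their centre line; the grasp point (between the pads) lies 19 mm behind it (arm.hold_point_z is the distance from the TCP to the grasp point, in mm); z points along the fingers, y is the line along which they close (so a half turn about z gives the same grasp; the last joint's range is limited). The gripper opens to 93 mm and grips with 3 to 60 N. Pads are 15 mm wide; open, the fingers measure 128 mm over their backs; the gripper's body (75 mm by 188 mm) begins 65 mm behind the grasp point.
Start: joints at [1.246, 0.599, -0.003, 1.599, 0.002, 0.943, -0.08], TCP at [177.812, -702.856, 218.618] pointing down, gripper open.
Joint ranges: [-2.57, 2.57], [-0.35, 1.97], [-1.29, 1.29], [0.11, 2.56], [-1.05, 4.19], [0.11, 1.86], [-2.63, 2.63]. Speed limits (rad/s): [2.22, 2.22, 3.01, 3.01, 3.14, 3.14, 3.14].

### API

Orientations are given as a unit quaternion [x, y, z, w].
In Python, from cell import arm gives the robot as it stands. Calls block until the motion is done:
- arm.move_to(position, orientation): joint-space move of the TCP to a pose.
- arm.servo_line(position, max_speed=150, rot=None): straight line of the TCP; rot=None keeps the orientation; max_speed is the mean speed in mm/s.
- arm.set_joints(angles): joint-space move.
- arm.grip(opening, squeeze=None): finger opening in mm; squeeze is the grip in N (None keeps the last); returns when the fingers have stopped.
- arm.pause(seconds).
- arm.ik(position, orientation): joint angles nearest the present ones, or None.
- arm.grab_frame(name): name is "scene" or "top" or "wrist"; returns a dict with "img" (384x512x3 uint8, red, green, blue), "camera_matrix" (3x3 intrinsics, pixels), "dist" ([k1, k2, p1, p2, k3] as OpenCV has them; the pictures are not rectified), "eye" and "attitude" of the camera in the world; the wrist camera has in their place "tool_from_camera" (4x4, takes a point from camera to tool coordinates, whose origin is the TCP and whose axes are the flange's). Camera axes: x right, y up, looking along -z (the intrinsics and any distortion apply to the point x, -y, -z); pixel columns grow to the right and rows downward; lengths in mm; the calibration is good to about 2 mm. A picture is of the moment at which its call begins: read the wrist's pose just before it. There is no depth.
A pose or a line that the arm cannot do raises arm.PlanningError and nothing moves.
- arm.hand_in(): hands the job in; it is judged then, once.
Readings, each from a call of its own:
- arm.current_time(): time.
- arm.current_q(): joint angles.
- arm.current_joint_velocities(): joint speeds.
- arm.current_effort(): joint torques, N m.
- arm.current_eef_pos(): TCP position.
- arm.current_tool_rot(): TCP orientation.
- arm.current_force(): force on the tool from outside, world axes, zero at the start.
- arm.current_wrist_torque(): the same for the moment, N m.
- arm.current_width(): finger opening in mm.
- arm.current_grip_force(): force on a finger pad.
Only numpy, scipy, OpenCV 4.12 (cv2) and the standard library are available. Lean on these libraries where they do the work, as an engineer would, in place of code of your own. Each camera call takes 0.05 s, during which the arm holds its last target. There are 200 camera calls.

## Working session

There is one attempt and no reset: what is moved stays moved. The work goes in short steps, each a Python script; the robot and the scene stay as the last script left them, time stands still between calls to the robot, and variables do not carry over. Pictures are saved under pics/ and viewed, at most 14 in all, crops included, and the job is handed in when it is done.

```bash
ls; mkdir -p pics; python3 - <<'E'
from cell import arm
import cv2, numpy as np
for n in ("scene","top"):
    f=arm.grab_frame(n); cv2.imwrite(f"pics/{n}0.png",f["img"][:,:,::-1])
    print(n,f["camera_matrix"],f["dist"],f["eye"],f["attitude"])
f=arm.grab_frame("wrist"); print(f["camera_matrix"],f["dist"],f["tool_from_camera"])
print(arm.current_eef_pos(),arm.current_tool_rot(),arm.current_time(),arm.hold_point_z)
E
```

```text
pics
scene [[363.90614211   0.         254.45221689]
 [  0.         363.90614211 192.32329676]
 [  0.           0.           1.        ]] [-0.10213517  0.          0.          0.          0.        ] [-132.76340707 -505.67474964  644.60917343] [ 0.40704311 -0.21575589 -0.41258917  0.78583425]
top [[430.74814872   0.         260.72249913]
 [  0.         430.74814872 194.25896361]
 [  0.           0.           1.        ]] [-0.15752608  0.          0.          0.          0.        ] [ 398.67737731  -96.74283867 1267.22750609] [-0.03881422  0.02760276  0.70771136 -0.70489444]
[[271.06620114   0.         252.2196674 ]
 [  0.         271.06620114 185.18563071]
 [  0.           0.           1.        ]] [-0.0603411  0.         0.         0.         0.       ] [[-3.08736492e-04  9.57880620e-01  2.87166542e-01  8.08303622e+01]
 [ 9.99999929e-01  3.58012533e-04 -1.19083501e-04  9.28432166e-01]
 [-2.16876999e-04  2.87166485e-01 -9.57880662e-01 -1.66167091e+02]
 [ 0.00000000e+00  0.00000000e+00  0.00000000e+00  1.00000000e+00]]
[ 177.71335292 -702.51171645  217.95882852] [ 9.92331842e-01  1.23600825e-01 -1.45880347e-04 -5.75314999e-04] 0.15 18.8
```

View pics/scene0.png

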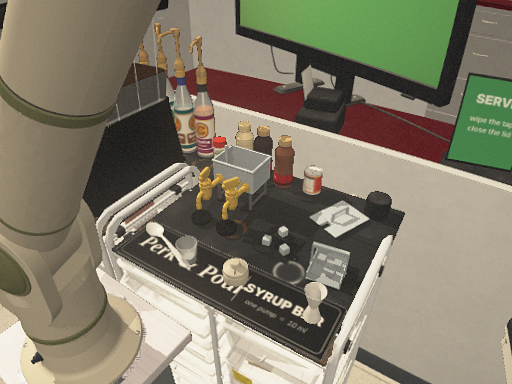

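```bash
python3 -c "
import cv2;a=cv2.imread('pics/top0.png');cv2.imwrite('pics/top0b.png',cv2.resize(a,(768,576),interpolation=cv2.INTER_CUBIC))"
```

```text
(no output)
```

View pics/top0b.png

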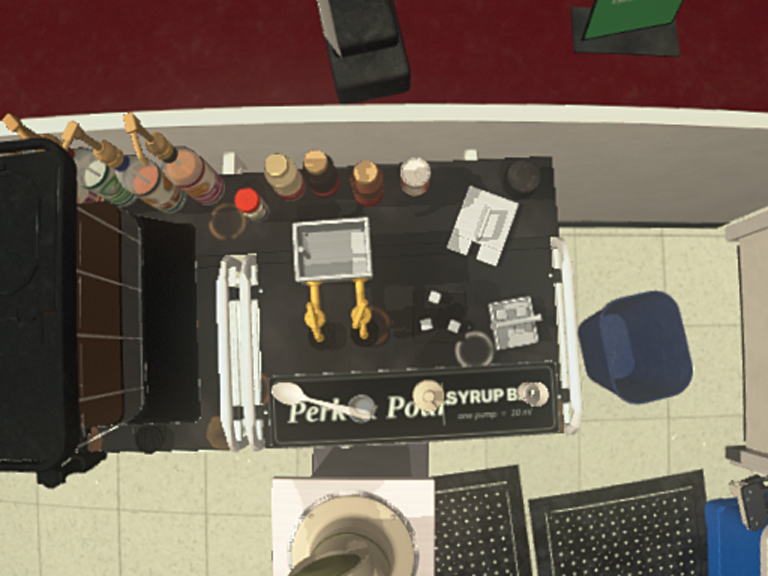

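The top view (1.5× scale) has up as +x and left as +y. It shows the trough at (333,250), cocks at (316,320) and (360,318), and the lid at (483,225) with its notch at about (477,258). The tray is at (514,322), and the three mat cubes are at (434,297), (426,324) and (454,326).

```bash
cat > h.py <<'E'
from cell import arm
import cv2, numpy as np
from scipy.spatial.transform import Rotation as R
def grab(name,save=None):
    p,q=np.array(arm.current_eef_pos()),np.array(arm.current_tool_rot())
    f=arm.grab_frame(name)
    if name=="wrist":
        T=np.array(f["tool_from_camera"]); Rt=R.from_quat(q).as_matrix()
        f["R"]=Rt@T[:3,:3]; f["o"]=p+Rt@T[:3,3]
    else:
        f["R"]=R.from_quat(f["attitude"]).as_matrix(); f["o"]=np.array(f["eye"])
    if save: cv2.imwrite(f"pics/{save}.png",f["img"][:,:,::-1])
    return f
def ray(f,px):
    u=cv2.undistortPoints(np.array(px,float).reshape(-1,1,2),f["camera_matrix"],np.array(f["dist"])).reshape(-1,2)
    d=np.c_[u[:,0],-u[:,1],-np.ones(len(u))]@f["R"].T
    return d
def onz(f,px,z):
    d=ray(f,px); return f["o"]+d*((z-f["o"][2])/d[:,2])[:,None]
def proj(f,P):
    c=(np.atleast_2d(P)-f["o"])@f["R"]
    c=np.c_[c[:,0],-c[:,1],-c[:,2]]
    return cv2.projectPoints(c,np.zeros(3),np.zeros(3),f["camera_matrix"],np.array(f["dist"]))[0].reshape(-1,2)
def down(yaw=0.,tilt=0.):
    # tool z down; tool y (closing) at world angle yaw+90deg ; tool x at world angle yaw
    return (R.from_euler('z',yaw)*R.from_euler('x',np.pi)).as_quat()
def pos(): return np.round(arm.current_eef_pos(),1)
E
python3 - <<'E'
from h import *
f=grab("top")
def t(n,px,z): print(n,np.round(onz(f,np.array(px)/1.5,z),0)[:,:2].tolist())
t("rim corners",[(293,221),(369,219),(373,281),(295,283)],140)
t("cocks",[(314,318),(360,318)],140)
t("cubes",[(434,297),(426,324),(454,326)],24)
t("tray handle ends",[(491,328),(541,318)],70)
t("lid handle, notch",[(487,222),(475,258)],30)
t("bystanders mid",[(361,408),(428,396),(532,395)],50)
t("edge",[(270,445),(562,430),(553,157)],0)
t("row",[(248,205),(284,176),(321,172),(367,183),(415,177)],70)
print(R.from_quat(arm.current_tool_rot()).as_matrix().round(2))
for p in [(450,-30,330),(560,30,300),(650,-200,300),(500,-300,330)]:
    for y in (0,np.pi/2,-np.pi/2,np.pi): print(p,round(y,1),arm.ik(p,down(y)) is not None)
E
```

```text
rim corners [[632.0, 96.0], [634.0, -40.0], [523.0, -47.0], [521.0, 91.0]]
cocks [[459.0, 56.0], [458.0, -25.0]]
cubes [[505.0, -160.0], [453.0, -144.0], [448.0, -198.0]]
tray handle ends [[442.0, -263.0], [460.0, -357.0]]
lid handle, notch [[650.0, -265.0], [579.0, -240.0]]
bystanders mid [[294.0, -21.0], [317.0, -146.0], [317.0, -342.0]]
edge [[217.0, 162.0], [244.0, -411.0], [792.0, -408.0]]
row [[679.0, 195.0], [735.0, 127.0], [741.0, 55.0], [719.0, -33.0], [730.0, -124.0]]
[[ 0.97  0.25 -0.  ]
 [ 0.25 -0.97  0.  ]
 [-0.   -0.   -1.  ]]
(450, -30, 330) 0 True
(450, -30, 330) 1.6 True
(450, -30, 330) -1.6 False
(450, -30, 330) 3.1 True
(560, 30, 300) 0 True
(560, 30, 300) 1.6 True
(560, 30, 300) -1.6 True
(560, 30, 300) 3.1 True
(650, -200, 300) 0 True
(650, -200, 300) 1.6 True
(650, -200, 300) -1.6 True
(650, -200, 300) 3.1 True
(500, -300, 330) 0 True
(500, -300, 330) 1.6 True
(500, -300, 330) -1.6 True
(500, -300, 330) 3.1 True
```

```bash
python3 - <<'E'
from h import *
arm.move_to([540,-230,300],down(0)); f=grab("wrist","w1")
arm.move_to([530,20,300],down(0)); g=grab("wrist","w2")
import pickle; pickle.dump((f,g),open("w.pkl","wb"))
a=np.hstack([cv2.imread(f"pics/w{i}.png") for i in (1,)])
for i in (1,2): cv2.imwrite(f"pics/w{i}b.png",cv2.resize(cv2.imread(f"pics/w{i}.png"),(800,600),interpolation=cv2.INTER_CUBIC))
print(arm.current_time(),pos())
E
```

```text
3.4333 [530.4  18.  300. ]
```

View pics/w1b.png

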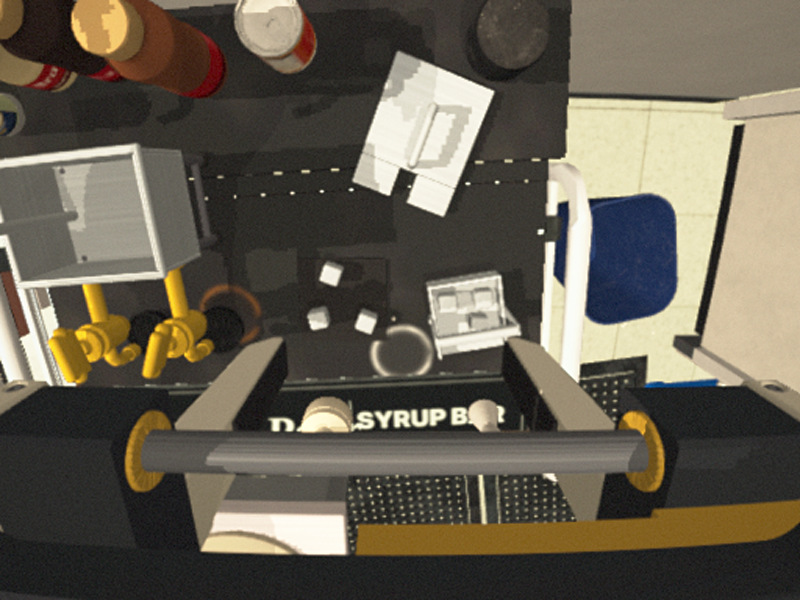

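View pics/w2b.png

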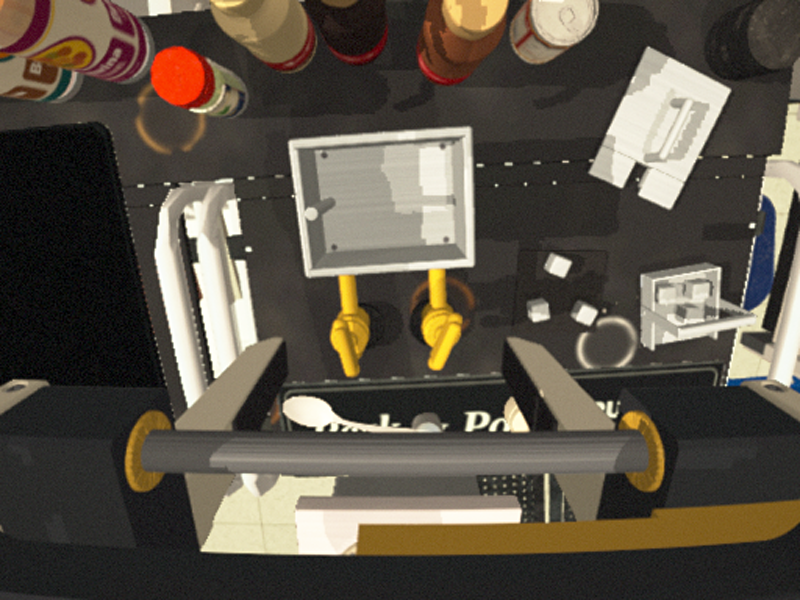

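In w1b (1.5625× scale), the lid spans (397,52)-(494,90)-(440,215)-(354,183) with its notch at about (405,180). The tray is at (470,310) with three cubes in it, and the mat cubes are at (331,272), (318,318) and (366,321). In w2b, the rim corners are (289,140), (471,126), (474,267) and (304,277), and the vent tube top is at about (312,213). I'll zoom in on the cocks and tray.

```bash
python3 - <<'E'
import cv2, numpy as np
a=cv2.imread("pics/w2.png"); b=cv2.imread("pics/w1.png")
c=a[165:245,200:305]; d=b[165:245,265:345]
z=lambda i,s:cv2.resize(i,None,fx=s,fy=s,interpolation=cv2.INTER_CUBIC)
cv2.imwrite("pics/crop1.png",np.hstack([z(c,4.3),z(d,4.3)]))
E
python3 - <<'E'
import sys;sys.path.insert(0,'.')
from h import *
import pickle; f,g=pickle.load(open('w.pkl','rb'))
s=1.5625
print("rim",onz(g,np.array([(289,140),(471,126),(474,267),(304,277)])/s,140).round(0)[:,:2].tolist())
print("vent top",onz(g,np.array([(312,213)])/s,164).round(0).tolist())
print("cubes",onz(f,np.array([(331,272),(318,318),(366,321)])/s,19).round(0)[:,:2].tolist())
print("lid handle ends",onz(f,np.array([(432,104),(412,163)])/s,36).round(0)[:,:2].tolist(),"corners",onz(f,np.array([(397,52),(494,90),(444,216),(354,183)])/s,11).round(0)[:,:2].tolist())
E
```

```text
rim [[628.0, 94.0], [638.0, -39.0], [532.0, -46.0], [524.0, 89.0]]
vent top [[577.0, 76.0, 164.0]]
cubes [[506.0, -163.0], [453.0, -146.0], [449.0, -200.0]]
lid handle ends [[675.0, -268.0], [621.0, -250.0]] corners [[726.0, -235.0], [692.0, -332.0], [566.0, -285.0], [601.0, -190.0]]
```

View pics/crop1.png

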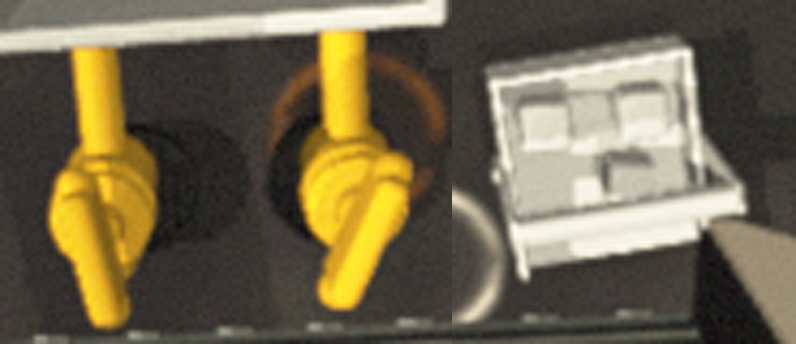

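The crop shows the left bar from (68,175) to (112,322) and the right bar from (395,160) to (340,303). The tray has walls on its far side and both ends, so the lip faces the robot.

```bash
python3 - <<'E'
from h import *
import pickle; f,g=pickle.load(open('w.pkl','rb'))
C=lambda p,o: np.array(p)/4.3+o
for n,p in (("L",[(66,172),(112,325)]),("R",[(396,155),(338,307)])):
    P=onz(g,C(p,(200,165)),146)[:,:2]; d=P[0]-P[1]
    print(n,P.round(0).tolist(),P.mean(0).round(1),np.hypot(*d).round(1),np.arctan2(d[1],d[0]).round(2))
P=onz(f,C([(52+0+460-452,235),(738-452,197)],(265,165)),76)[:,:2]; d=P[0]-P[1]
print("tray",P.round(0),P.mean(0),np.hypot(*d),np.arctan2(-d[0],d[1]))
# masks: yellow bars check
tr=np.array([580.5,24.5]); M=R.from_euler('z',.066).as_matrix()[:2,:2]
for y in (42,-42): print(tr+M@[-118,y])
for p in ((460,58),(465,-25)):
  for a in np.arange(-2.4,2.5,.4):
    q=arm.ik([*p,122],down(a)); print(round(a,1),None if q is None else np.round(q,2)[[4,6]],end=' ')
  print()
print(arm.current_force())
E
```

```text
L [[489.0, 64.0], [439.0, 52.0]] [464.4  58.1] 51.5 0.23
R [[494.0, -33.0], [445.0, -17.0]] [469.9 -24.8] 51.7 -0.31
tray [[ 447. -274.]
 [ 462. -355.]] [ 454.56549797 -314.34096705] 82.82736739897646 0.17616031249643901
[459.98692275  58.62621006]
[465.52689869 -25.19090434]
-2.4 [0.91 1.08] -2.0 [0.91 1.48] -1.6 [-0.77 -2.57] -1.2 [-0.59 -2.37] -0.8 [-0.03 -2.59] -0.4 [ 0.08 -2.31] -0.0 [ 0.14 -1.97] 0.4 [ 0.19 -1.63] 0.8 [ 0.25 -1.28] 1.2 [ 0.33 -0.97] 1.6 [ 0.4  -0.65] 2.0 [ 0.46 -0.31] 2.4 [ 0.55 -0.01] 
-2.4 [0.91 1.26] -2.0 [-1.04 -2.45] -1.6 [-0.59 -2.59] -1.2 [-0.21 -2.61] -0.8 [ 0.   -2.44] -0.4 [ 0.06 -2.1 ] -0.0 [ 0.12 -1.76] 0.4 [ 0.17 -1.42] 0.8 [ 0.23 -1.08] 1.2 [ 0.32 -0.78] 1.6 [ 0.39 -0.45] 2.0 [ 0.46 -0.13] 2.4 [0.55 0.18] 
[-0.04646603  0.15861979  0.37183377]
```

```bash
cat > cock.py <<'E'
from h import *
def cock(c,a0,a1):
    arm.grip(45); arm.move_to([*c,240],down(a0)); arm.servo_line([*c,123],120)
    arm.grip(0,50); print("width",arm.current_width(),"F",np.round(arm.current_force(),1))
    b=arm.current_force()[2]; z=pos()[2]; z0=z; n=int(np.ceil(abs(a1-a0)/0.05)); log=[]
    # preload by lowering target till ~6N
    for k in range(n+1):
        a=a0+(a1-a0)*k/n
        for _ in range(3):
            F=arm.current_force()[2]-b
            if F>=7: break
            z-=0.3 if F>4 else .6; arm.servo_line([*c,z],40)
        if F>12: z+=.4
        arm.servo_line([*c,z],20,rot=down(a))
        log.append((round(a,2),round(z-z0,1),round(arm.current_eef_pos()[2]-z0,1),round(arm.current_force()[2]-b,1)))
    print(*log[::3],log[-1],sep="\n"); print("F",np.round(arm.current_force(),1),np.round(arm.current_wrist_torque(),2),"t",arm.current_time())
E
python3 - <<'E'
from cock import *
cock((460.5,58.4),.23,1.637)
E
```

```text
width 9.614851065374271 F [-1.7  4.9  1.3]
(0.23, np.float64(-0.9), np.float64(-0.3), np.float64(8.6))
(0.38, np.float64(-2.1), np.float64(-1.9), np.float64(1.4))
(0.52, np.float64(-3.9), np.float64(-3.7), np.float64(2.3))
(0.67, np.float64(-5.7), np.float64(-5.4), np.float64(3.8))
(0.81, np.float64(-6.2), np.float64(-5.7), np.float64(8.3))
(0.96, np.float64(-6.2), np.float64(-5.7), np.float64(8.1))
(1.1, np.float64(-6.2), np.float64(-5.7), np.float64(8.5))
(1.25, np.float64(-6.2), np.float64(-5.7), np.float64(9.3))
(1.39, np.float64(-6.2), np.float64(-5.7), np.float64(9.3))
(1.54, np.float64(-6.2), np.float64(-5.7), np.float64(9.6))
(1.64, np.float64(-6.2), np.float64(-5.7), np.float64(9.8))
F [-6.3  7.6 11.2] [1.32 1.36 0.18] t 17.1167
```

```bash
python3 - <<'E'
from cock import *
arm.grip(40); p=arm.current_eef_pos(); arm.servo_line([p[0],p[1],240],150)
cock((465.8,-25.1),2.83,1.637)
arm.grip(40); p=arm.current_eef_pos(); arm.servo_line([p[0],p[1],300],150)
arm.move_to([530,20,300],down(0)); g=grab("wrist","w3")
a=cv2.imread("pics/w3.png")[165:245,190:320]; cv2.imwrite("pics/crop3.png",cv2.resize(a,None,fx=4,fy=4,interpolation=cv2.INTER_CUBIC))
arm.grip(70)
# fwd pour IK checks: tray yaw psi, tilt th
E
```

```text
width 9.920702803004776 F [0.4 3.7 1.6]
(2.83, np.float64(-0.9), np.float64(-0.3), np.float64(9.3))
(2.68, np.float64(-2.1), np.float64(-2.1), np.float64(0.9))
(2.53, np.float64(-3.9), np.float64(-4.0), np.float64(0.3))
(2.38, np.float64(-5.7), np.float64(-5.7), np.float64(4.8))
(2.23, np.float64(-6.3), np.float64(-6.1), np.float64(8.7))
(2.08, np.float64(-6.3), np.float64(-6.1), np.float64(8.1))
(1.94, np.float64(-6.3), np.float64(-6.1), np.float64(9.8))
(1.79, np.float64(-6.3), np.float64(-6.2), np.float64(9.9))
(1.64, np.float64(-6.3), np.float64(-6.2), np.float64(9.6))
(1.64, np.float64(-6.3), np.float64(-6.2), np.float64(9.6))
F [-2.8  4.6 11.1] [ 0.88  0.38 -0.17] t 31.3
```

View pics/crop3.png

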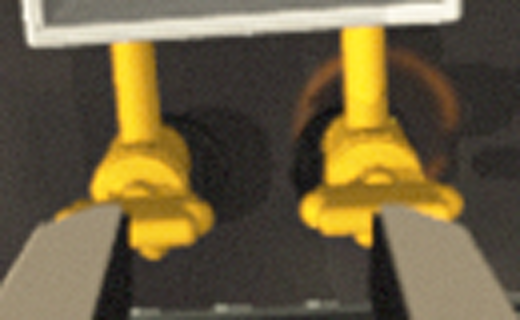

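Both bars lie across their pipes. Next I'll check the pour kinematics.

```bash
cat >> h.py <<'E'
def trayrot(psi,th,flip): return R.from_euler('z',psi)*R.from_euler('y',-th)*R.from_euler('z',np.pi/2*flip)*R.from_euler('x',np.pi)
def tcp(H,rot,d=18.8): return np.array(H)+rot.apply([0,0,d])
TR=np.array([580.5,24.5]); TY=.066
def tw(x,y): return TR+R.from_euler('z',TY).as_matrix()[:2,:2]@[x,y]
E
python3 - <<'E'
from h import *
for flip in (1,-1):
  r=trayrot(.176,0,flip); print("grasp",flip,np.round(arm.ik(tcp([454.6,-314.3,72],r),r.as_quat()),2))
  for n,psi,off in (("lip+y",TY-np.pi/2,(0,-15)),("lip-y",TY+np.pi/2,(0,20)),("lip-x",TY,(15,0)),("lip+x",TY+np.pi,(-15,0))):
    for th in (0,.45,.85):
      r=trayrot(psi,th,flip); H=[*tw(*off),235]
      q=arm.ik(tcp(H,r),r.as_quat()); print(flip,n,th,None if q is None else np.round(q,2))
E
```

```text
grasp 1 [ 0.84  0.68 -0.5   2.1   0.66  0.52  0.02]
1 lip+y 0 [ 0.12  0.45 -0.33  1.92  0.2   0.8  -1.82]
1 lip+y 0.45 [-0.21  0.49 -0.19  1.94  0.63  0.99 -2.32]
1 lip+y 0.85 [-0.46  0.61 -0.07  1.94  0.84  1.22 -2.59]
1 lip-y 0 [ 0.53  0.65 -1.1   1.9   0.68  1.03  0.77]
1 lip-y 0.45 [ 0.75  0.72 -1.1   1.89  0.25  0.81  1.27]
1 lip-y 0.85 [ 0.88  0.87 -1.1   1.88 -0.14  0.8   1.7 ]
1 lip-x 0 [ 0.32  0.52 -0.67  1.88  0.42  0.89 -0.49]
1 lip-x 0.45 [ 0.15  0.36 -0.4   2.21  0.94  0.24 -1.02]
1 lip-x 0.85 [ 0.32  0.47 -0.69  2.49  2.55  0.71 -2.6 ]
1 lip+x 0 [-0.71  0.53  0.85  2.   -0.54  0.84 -2.63]
1 lip+x 0.45 [-0.64  0.79  0.93  1.71 -0.47  1.4  -2.62]
1 lip+x 0.85 [-0.56  1.    0.92  1.5  -0.39  1.81 -2.58]
grasp -1 [ 0.51  0.64 -0.01  2.12  0.02  0.38 -2.48]
-1 lip+y 0 [ 0.59  0.65 -1.1   1.89  0.68  1.03  0.83]
-1 lip+y 0.45 [ 0.34  0.71 -1.1   1.9   0.98  1.41  0.45]
-1 lip+y 0.85 [ 0.15  0.87 -1.1   1.9   1.13  1.83  0.22]
-1 lip-y 0 [ 0.07  0.45 -0.34  1.92  0.2   0.8  -1.89]
-1 lip-y 0.45 [ 0.41  0.53 -0.5   1.91 -0.29  0.79 -1.33]
-1 lip-y 0.85 [ 0.63  0.69 -0.62  1.9  -0.59  0.91 -0.98]
-1 lip-x 0 [-0.73  0.61  0.93  1.94 -0.62  0.91 -2.56]
-1 lip-x 0.45 [-0.4   0.35  0.32  2.25 -0.62  0.14 -2.6 ]
-1 lip-x 0.85 [ 0.35  0.48 -0.73  2.49  2.52  0.72  0.57]
-1 lip+x 0 [ 0.33  0.49 -0.68  1.94  0.4   0.85 -0.49]
-1 lip+x 0.45 [ 0.28  0.7  -0.69  1.65  0.29  1.38 -0.43]
-1 lip+x 0.85 [ 0.24  0.9  -0.68  1.44  0.22  1.79 -0.45]
```

```bash
python3 - <<'E'
from h import *
r0=trayrot(.176,0,1); H0=[454.6,-314.3]
arm.grip(70)
arm.move_to(tcp([*H0,190],r0),r0.as_quat()); g=grab("wrist","w4")
arm.servo_line(tcp([*H0,72],r0),120); arm.grip(0,60); print("w",arm.current_width())
arm.servo_line(tcp([*H0,245],r0),120); print("F",np.round(arm.current_force(),1))
arm.grab_frame
cur=np.array(H0); end=tw(0,-15); psi1=TY-np.pi/2
for k in range(1,7):
    s=k/6; p=cur+(end-cur)*s; r=trayrot(.176+(psi1-.176)*s,0,1)
    arm.servo_line(tcp([*p,245],r),150,rot=r.as_quat())
for th in np.arange(.15,.80,.15):
    r=trayrot(psi1,th,1); arm.servo_line(tcp([*end,235],r),60,rot=r.as_quat())
arm.pause(.5); grab("top","t5"); f=grab("scene","s5"); print(arm.current_width(),pos(),arm.current_time())
a=cv2.imread("pics/s5.png")[120:280,150:370]; cv2.imwrite("pics/s5b.png",cv2.resize(a,None,fx=3,fy=3,interpolation=cv2.INTER_CUBIC))
E
```

```text
w 9.182524710021259
F [ 0.2  0.1 -1.5]
9.676621092867576 [582.3  -3.3 221.3] 46.6583
```

View pics/s5b.png

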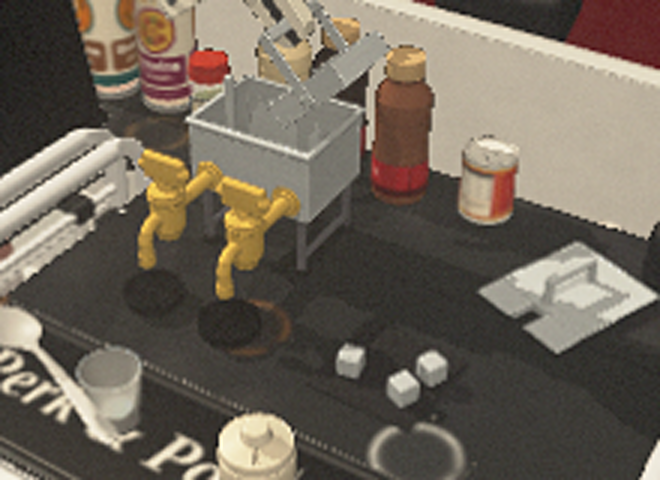

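The scene view shows the tray tipped with its lip inside the trough outline. The mat cubes and lid haven't moved. I'll tip a little further, return the tray and check it is empty.

```bash
python3 - <<'E'
from h import *
H0=np.array([454.6,-314.3]); end=tw(0,-15); psi1=TY-np.pi/2
for th in (.84,.7,.84):
    r=trayrot(psi1,th,1); arm.servo_line(tcp([*end,235],r),150,rot=r.as_quat())
arm.pause(.4)
for th in (.6,.4,.2,0):
    r=trayrot(psi1,th,1); arm.servo_line(tcp([*end,245],r),100,rot=r.as_quat())
arm.pause(.3); print("F",np.round(arm.current_force(),1))
for k in range(1,5):
    s=k/4; p=end+(H0-end)*s; r=trayrot(psi1+(.176-psi1)*s,0,1)
    arm.servo_line(tcp([*p,245],r),200,rot=r.as_quat())
arm.servo_line(tcp([*H0,90],r),150); arm.servo_line(tcp([*H0,72],r),40); print("F",np.round(arm.current_force(),1))
arm.grip(50); arm.servo_line(tcp([*H0,220],r),150)
arm.move_to([540,-170,300],down(0)); g=grab("wrist","w6")
import pickle; pickle.dump(g,open("w6.pkl","wb"))
cv2.imwrite("pics/w6b.png",cv2.resize(cv2.imread("pics/w6.png")[:270],(800,422),interpolation=cv2.INTER_CUBIC))
print(arm.current_time())
E
```

```text
F [ 0.2 -0.5 -0.6]
F [ 0.2 -0.1  0.1]
57.3083
```

View pics/w6b.png

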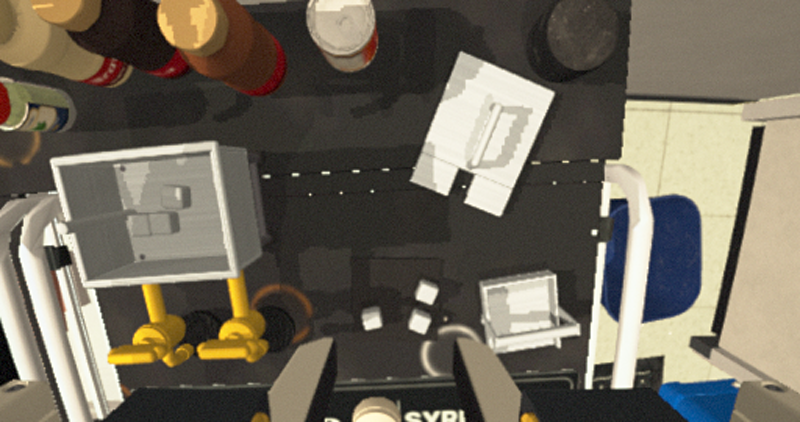

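All three tray cubes are in the trough and the tray is upright and empty. One mat cube has been knocked: the mat cubes are now at (426,292), (420,321) and (372,318). I'll take a closer look.

```bash
cat > cubes.py <<'E'
from h import *
def find(f,save=None):
    im=f["img"]; hsv=cv2.cvtColor(im,cv2.COLOR_RGB2HSV)
    m=((hsv[...,2]>110)&(hsv[...,1]<70)).astype(np.uint8); out=[]
    for c in cv2.findContours(m,cv2.RETR_EXTERNAL,cv2.CHAIN_APPROX_NONE)[0]:
        if not 60<cv2.contourArea(c)<1500: continue
        P=onz(f,c.reshape(-1,2),24)[:,:2].astype(np.float32)
        (x,y),(w,h),a=cv2.minAreaRect(P)
        if 390<x<570 and -250<y<-95 and max(w,h)<45: out.append((x,y,w,h,a))
    return np.round(out,1)
E
python3 - <<'E'
from cubes import *
import pickle; g=pickle.load(open("w6.pkl","rb")); print(find(g)[:,:2])
arm.grip(80)
arm.move_to([420,-175,120],down(0)); f=grab("wrist","w7"); pickle.dump(f,open("w7.pkl","wb")); print(find(f))
cv2.imwrite("pics/w7b.png",cv2.resize(cv2.imread("pics/w7.png")[60:260,100:400],(750,500),interpolation=cv2.INTER_CUBIC))
E
```

```text
[[ 450.7 -198.5]
 [ 454.  -145.2]
 [ 484.7 -205.8]]
[[ 449.3 -198.5   22.2   21.2   67.8]
 [ 453.  -145.8   21.1   21.3   13.1]
 [ 483.6 -205.6   21.6   19.8   67.9]]
```

View pics/w7b.png

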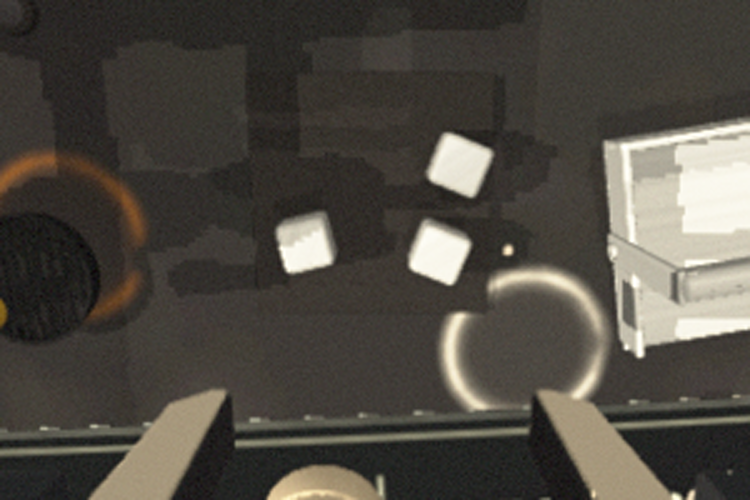

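```bash
cat >> cubes.py <<'E'
def pick(x,y,yaw,drop):
    arm.grip(40); arm.move_to([x,y,130],down(yaw)); arm.servo_line([x,y,6],120)
    arm.grip(0,20); w=arm.current_width(); arm.servo_line([x,y,215],250)
    print("w",w,arm.current_width())
    if arm.current_width()<15: return
    arm.move_to([*drop,215],down(TY+np.pi/2)); arm.servo_line([*drop,105],150)
    arm.grip(34); arm.servo_line([*drop,215],250); print("F",np.round(arm.current_force(),1),arm.current_time())
E
python3 - <<'E'
from cubes import *
d=np.deg2rad
pick(483.6,-205.6,d(-22.1),tw(0,-40))
pick(449.3,-198.5,d(-22.2),tw(0,-25))
pick(453,-145.8,d(13.1),tw(0,-10))
arm.grip(80); arm.move_to([560,-150,300],down(0)); g=grab("wrist","w8")
import pickle; pickle.dump(g,open("w8.pkl","wb"))
cv2.imwrite("pics/w8b.png",cv2.resize(cv2.imread("pics/w8.png")[:270],(800,422),interpolation=cv2.INTER_CUBIC))
print(arm.current_time())
E
```

```text
w 19.89337677301231 20.106200505588625
F [ 0.7 -0.3  0.4] 65.9333
w 19.9032241601198 20.023592711644906
F [ 0.5  0.5 -0.8] 73.2917
w 19.985384712982516 19.416947571206126
F [-0.5 -0.  -0.4] 80.0083
81.9417
```

View pics/w8b.png

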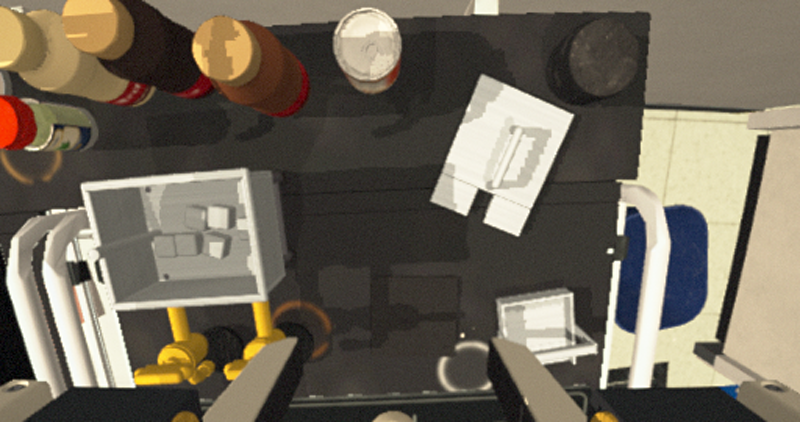

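The trough now holds the cubes, with five tops visible and one stacked or hidden. The mat is empty and nothing has been knocked over. The lid corners are (480,74), (574,115), (523,236) and (431,203), with the notch at about (478,207). I'll take close views of the lid and rim.

```bash
python3 - <<'E'
from h import *
import pickle
w8=pickle.load(open("w8.pkl","rb"))
C=onz(w8,np.array([(480,74),(574,115),(523,236),(431,203)])/1.5625,11)[:,:2]; print(C.round(0).tolist(),C.mean(0))
arm.move_to([545,24,230],down(TY)); f=grab("wrist","w9")
c=C.mean(0)
arm.move_to([c[0]-35,c[1],150],down(0)); g=grab("wrist","w10")
pickle.dump((f,g),open("w910.pkl","wb"))
pf=proj(f,[[*tw(x,y),140] for x,y in ((50,65),(50,-65),(-50,-65),(-50,65))]); pg=proj(g,[[*p,11] for p in C])
print(pf.round(0).tolist(),pg.round(0).tolist())
def crop(f,p,name):
    lo=np.maximum(p.min(0)-15,0).astype(int); hi=np.minimum(p.max(0)+15,(511,383)).astype(int)
    a=f["img"][lo[1]:hi[1],lo[0]:hi[0],::-1]; s=min(800/a.shape[1],600/a.shape[0]); 
    cv2.imwrite(name,cv2.resize(a,None,fx=s,fy=s,interpolation=cv2.INTER_CUBIC)); print(name,lo,s)
crop(f,pf,"pics/c9.png"); crop(g,pg,"pics/c10.png"); print(arm.current_time())
E
```

```text
[[727.0, -234.0], [691.0, -332.0], [566.0, -290.0], [600.0, -189.0]] [ 645.91925003 -261.28465085]
[[181.0, 100.0], [323.0, 100.0], [316.0, 203.0], [188.0, 203.0]] [[228.0, 71.0], [319.0, 107.0], [277.0, 213.0], [192.0, 186.0]]
pics/c9.png [165  85] 4.511278195488722
pics/c10.png [176  55] 3.468208092485549
83.975
```

View pics/c9.png

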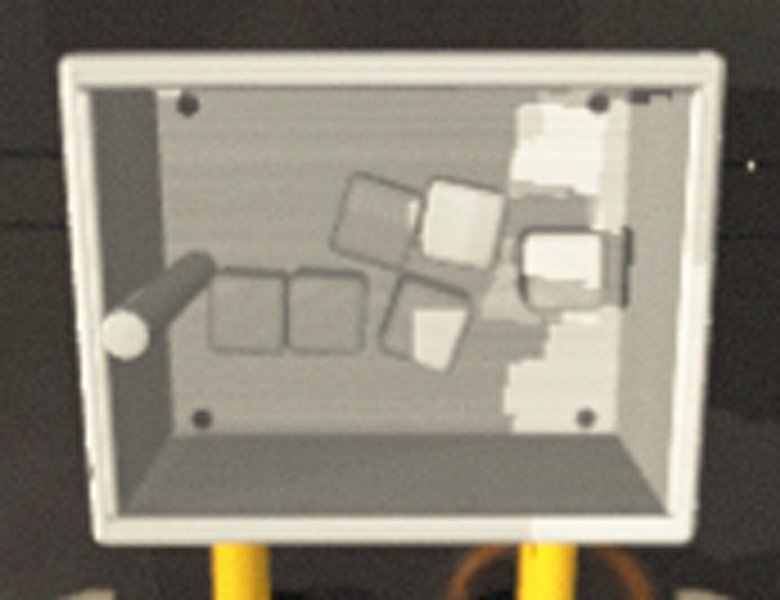

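View pics/c10.png

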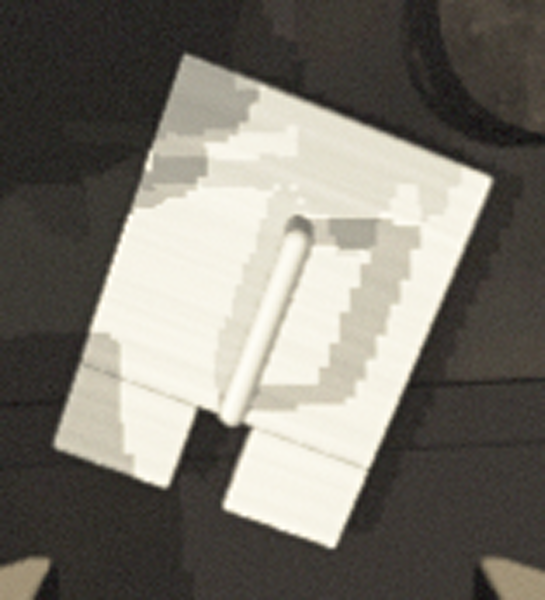

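c9 shows all six cubes on the well floor; the outer rim corners are (60,57), (723,55), (691,543) and (97,544), and the tube top is (125,334). c10 shows the lid corners at (183,54), (494,179), (334,549) and (53,447). The handle bar runs from (300,228) to (232,418).

```bash
python3 - <<'E'
from h import *
import pickle
f,g=pickle.load(open("w910.pkl","rb"))
P=onz(f,np.array([(60,57),(723,55),(691,543),(97,544)])/4.511+(165,85)-.4,140)[:,:2]
print(P.round(1).tolist(),P.mean(0).round(1)); d=P[0]+P[3]-P[1]-P[2]; e=P[0]+P[1]-P[2]-P[3]
print("yaw",np.arctan2(-d[0],d[1]),np.arctan2(e[1],e[0]),"size",np.hypot(*d)/2,np.hypot(*e)/2)
print("vent",onz(f,np.array([(125,334)])/4.511+(165,85)-.4,164))
Q=onz(g,np.array([(183,54),(494,179),(334,549),(53,447)])/3.468+(176,55)-.4,11)[:,:2]
print(Q.round(1).tolist(),Q.mean(0).round(1)); d=Q[2]+Q[3]-Q[0]-Q[1]; e=Q[1]+Q[2]-Q[0]-Q[3]
print("lid y dir",np.arctan2(d[1],d[0]),"side dir",np.arctan2(e[1],e[0]),np.hypot(*d)/2,np.hypot(*e)/2)
B=onz(g,np.array([(300,228),(232,418)])/3.468+(176,55)-.4,39)[:,:2]; print("bar",B.round(1).tolist(),B.mean(0),np.arctan2(*(B[1]-B[0])[::-1]))
E
```

```text
[[628.5, 95.1], [637.6, -38.1], [533.1, -45.4], [524.2, 87.8]] [580.9  24.8]
yaw 0.0673964644820913 0.06989149944566096 size 133.4901208931734 104.68310198802699
vent [[577.57130385  76.48249821 164.        ]]
[[727.7, -234.7], [691.1, -331.8], [565.9, -284.1], [602.9, -187.8]] [ 646.9 -259.6]
lid y dir 2.7795249780252473 side dir -1.9346949123571335 133.66598965561306 103.49509631267357
bar [[677.2, -269.9], [620.4, -249.8]] [ 648.80082635 -259.84178138] 2.8009735277567596
```

```bash
python3 - <<'E'
from h import *
c=[647.6,-259.7]; a=2.787; t=np.array([581.,24.7]); a1=.068+np.pi/2
print([arm.ik([*p,z],down(x)) is not None for p,z,x in ((c,17,a),(c,220,a),(t,230,a1),(t,149,a1))])
arm.grip(40); arm.move_to([*c,120],down(a)); arm.servo_line([*c,17],100)
arm.grip(0,50); print("w",arm.current_width()); b=arm.current_force()
arm.servo_line([*c,225],120); print("F",np.round(np.array(arm.current_force())-b,1),arm.current_width())
for k in range(1,5):
    s=k/4; arm.servo_line([*(np.array(c)+(t-c)*s),225],180,rot=down(a+(a1-a)*s))
arm.servo_line([*t,164],100); arm.pause(.3); f0=np.array(arm.current_force())
for z in np.arange(162,148.4,-1.5):
    arm.servo_line([*t,z],30); F=np.array(arm.current_force())-f0
    print(z,pos()[2],F.round(1))
    if F[2]>8: break
print(arm.current_time())
E
```

```text
[True, True, True, True]
w 8.430119789460456
F [ 0.   0.1 -3.7] 8.2805412969328
162.0 161.9 [0.2 0.4 0.4]
160.5 160.4 [-0.4  1.3  0.6]
159.0 158.9 [-0.3  1.2 -0.3]
157.5 157.4 [-0.6  1.   0.6]
156.0 155.9 [-0.  -0.2  0.4]
154.5 154.4 [-0.   0.1  0.4]
153.0 152.9 [-0.1 -0.5 -0.3]
151.5 151.4 [1.2 0.4 1.7]
150.0 149.9 [-1.   0.   0.1]
148.5 149.0 [-2.  -0.2  7.2]
96.1917
```

```bash
python3 - <<'E'
from h import *
p=arm.current_eef_pos(); arm.grip(30); arm.servo_line([p[0],p[1],230],100)
arm.move_to([540,-60,320],down(TY)); arm.pause(.3); f=grab("wrist","w11"); grab("scene","s11")
a=cv2.imread("pics/w11.png")[:260]; s=cv2.imread("pics/s11.png")[130:300,150:410]
a=cv2.resize(a,(680,345),interpolation=cv2.INTER_CUBIC); s=cv2.resize(s,(390,255)); s=cv2.copyMakeBorder(s,0,0,0,290,0)
cv2.imwrite("pics/c11.png",np.vstack([a,s]))
P=proj(f,[[*(np.array([581,24.7])+R.from_euler('z',.068).as_matrix()[:2,:2]@v),143] for v in ((52,67),(52,-67),(-52,-67),(-52,67))]); print((P*680/512).round(0).tolist(),arm.current_time())
E
```

```text
[[172.0, 120.0], [318.0, 118.0], [319.0, 230.0], [184.0, 230.0]] 99.2
```

View pics/c11.png

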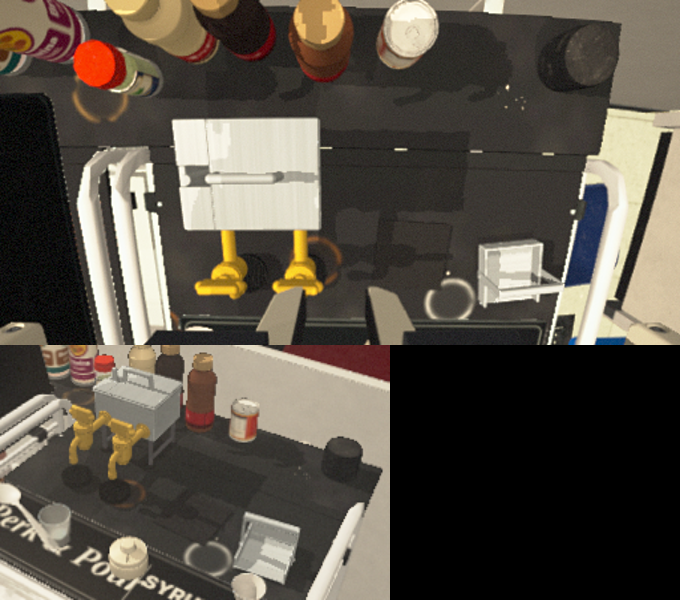

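The lid sits flush, with corners at (173,120), (319,118), (320,230) and (184,230), matching the predicted outline to a pixel. Its notch is round the tube, both taps are across, the tray is upright and the bystanders are standing. Handing in.

```bash
python3 -c "
from cell import arm
print(arm.hand_in())"
```

```text
the job is handed in; nothing more can be done
None
```

I handed the job in after about 100 s of robot time. By the last pictures and force readings, both taps are shut and seated, all six cubes are in the trough, the tray is upright, the lid is flush with its notch round the vent tube, and nothing was knocked over; the judge's verdict was not shown.

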